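# Line up the alarm cartons by height along the sample strip

### The arm

A 6-joint arm with a two-finger parallel gripper is mounted at the origin on the work surface. World frame = base frame: x ahead of the robot, y to its left, z up, the work surface at z = 0. Lengths are in m, angles in degrees, forces in N, time in s.
With the tool pointing down it reaches from about 0.3 to 0.75 m from the base axis. Payload 8.5 kg.
Tool frame: the origin (TCP) lies on the centre line of the jaws, within the pads' length; the fingertips stand env.tips_ahead ahead of it and the grasp point (between the pads) lies 8 mm behind it (env.tips_ahead is the distance from the TCP to the fingertips, in m); z points along the fingers, y is the direction in which the jaws open and shut (so a half turn about z gives the same grasp; the last joint's range is limited). The gripper opens to 85 mm and grips with 20 to 120 N. Pads are 22 mm wide; open, the fingers measure 114 mm over their backs; the gripper's body (76 mm by 85 mm) begins 54 mm behind the grasp point. The pads swing forward as they close: fully open they stand 13 mm farther back than shut.
Start: joints at [-12.336, 21.807, 74.336, -0, 83.858, -12.336], TCP at [0.55, 0, 0.242] pointing down, gripper open.
Joint ranges: [-178.18, 178.18], [-50.72, 133.34], [12.68, 142.11], [-81.47, 261.47], [9.98, 163.14], [-165.26, 165.26]. Speed limits (degrees/s): [136.94, 136.94, 180, 180, 180, 180].

### API

Orientations are given as a 3x3 rotation matrix whose columns are the frame's x, y, z axes.
In Python, from rig import env gives the robot as it stands.
- The arm moves only by the tool servo_tool, never from a script. Its argument "commands" is a list of rows, each an object with "linear": the shift along the tool's x, y, z in mm, a list of three; "angular": the turn, a rotation vector about the tool's x, y, z in degrees, a list of three; "gripper": the opening, from -1 (shut) to 1 (fully open). In form: [{"linear": [x, y, z], "angular": [rx, ry, rz], "gripper": gripper}, ...]. A call has 1 to 20 rows; each row is the pose to reach, as a shift and turn from the pose commanded when the call began, along the tool's axes at that moment; what a row does not reach only later rows make up. A row lasts 1/10 s, in which the tool goes at most 50 mm and 8.59 degrees, less where a joint would pass 70% of its speed; a pose out of reach is approached as far as the arm can. A call with a gripper value outside its range is refused whole. The fingers move at their own pace and stop on an object; "force" is the grip in N (left out, the last holds). Time passes only in rows, so rows that repeat a pose let the fingers close. It gives the time, the measured TCP pose, the force and the opening at its end, in the units of the state.
- env.observe(): the state, without advancing time (a new reading comes with each control period).
- env.get_image(name): name is "scene" or "side" or "wrist"; returns a dict with "frame" (480x640x3 uint8, blue, green, red), "fx", "fy", "cx", "cy" (pixels), "k1" (the pictures are not rectified: a ray, as slopes to the right and down, at radius r is drawn at 1 + k1 r^2 times it, then the intrinsics apply), "cam_to_world" (4x4, takes a point from camera to world coordinates); the wrist camera has in their place "T_tool_cam" (4x4, takes a point from camera to tool coordinates, whose origin is the TCP and whose axes are the flange's). Camera axes: x right, y up, looking along -z (the intrinsics and any distortion apply to the point x, -y, -z); pixel columns grow to the right and rows downward; lengths in m; the calibration is good to about 2 mm. A picture is of the moment at which its call begins: read the wrist's pose just before it. There is no depth.
- env.close_job(): hands the job in, once; it reports no verdict.
Trained networks look in a picture, given as the dict that the camera call returned (one of the last four; its "shot" number tells which), for a name from the list of things; names that differ only in an ending like _2 or _b are one class to them, and where a whole thing is asked for, a point or a joint stands for the part that bears it (a point fixed in the world has none). Each returns a list of dicts, best first, with "confidence" (0 to 1); they miss things now and then, are a little off and sometimes report something else, mostly with a low value. They report only what shows in the picture. A call takes as long as a camera call. They do not tell look-alikes from the thing itself.
- env.trace(picture, query): "pixels" (480x640 bool, what is visible of it) and "extent" ([left, top, right, bottom] in pixels, round what is visible of it).
The state is a dict: "time_s": time; "q": joint angles; "qvel": joint speeds; "joint_efforts": joint torques, N m; "position": TCP position; "tool_rot": TCP orientation; "ft_force": force on the tool from outside, world axes, zero at the start; "wrist_torque": the same for the moment, N m; "grip_width": finger opening in m.
Only numpy, scipy, OpenCV 4.12 (cv2) and the standard library are available. Lean on these libraries where they do the work, as an engineer would, in place of code of your own. Each camera call takes 0.05 s, during which the arm holds its last target.

### The job

Set out the size samples for the packing line: stand the four alarm cartons upright on the four marks of the grey strip, one centred on each mark with the longer side of its base square along the strip, rising in height, with the shortest on the mark next to the roll of labels and the tallest at the other end. Leave the roll of labels where it is.

Things in the scene. Friction and masses are not known exactly. Their poses are not given: they have to be found in the camera images.
- carton_a: The shortest of four closed, upright, rigid cartons (white with a yellow top band, picture of a round alarm on both broad faces): footprint 44 mm along its own x by 56 mm along its own y, 50 mm high, 40 to 170 g. Origin at the centre of its underside, z up. Stands loose on the table at the start; the same either way round.
- carton_b: The second shortest of four closed, upright, rigid cartons (white with a yellow top band, picture of a round alarm on both broad faces): footprint 44 mm along its own x by 56 mm along its own y, 66 mm high, 40 to 170 g. Origin at the centre of its underside, z up. Stands loose on the table at the start; the same either way round.
- carton_c: The second tallest of four closed, upright, rigid cartons (white with a yellow top band, picture of a round alarm on both broad faces): footprint 44 mm along its own x by 56 mm along its own y, 82 mm high, 40 to 170 g. Origin at the centre of its underside, z up. Stands loose on the table at the start; the same either way round.
- carton_d: The tallest of four closed, upright, rigid cartons (white with a yellow top band, picture of a round alarm on both broad faces): footprint 44 mm along its own x by 56 mm along its own y, 98 mm high, 40 to 170 g. Origin at the centre of its underside, z up. Stands loose on the table at the start; the same either way round.
- mark_1: Marked place 1 of the row of four: a thin white outline, 56 x 70 mm, with a small cross at its centre, printed flat on the fixed grey strip (70 x 560 mm, 5 mm thick, its top at z = 5 mm). Origin at the cross on the strip's top. Its y axis runs along the strip, from mark 1 to mark 4 (88 mm from each mark to the next), its x axis across the strip, z up. End of the row: the roll of labels stands 108 mm beyond either this mark or mark 4.
- mark_2: Marked place 2 of the row of four: a thin white outline, 56 x 70 mm, with a small cross at its centre, printed flat on the fixed grey strip (70 x 560 mm, 5 mm thick, its top at z = 5 mm). Origin at the cross on the strip's top. Its y axis runs along the strip, from mark 1 to mark 4 (88 mm from each mark to the next), its x axis across the strip, z up. An inner place of the row.
- mark_3: Marked place 3 of the row of four: a thin white outline, 56 x 70 mm, with a small cross at its centre, printed flat on the fixed grey strip (70 x 560 mm, 5 mm thick, its top at z = 5 mm). Origin at the cross on the strip's top. Its y axis runs along the strip, from mark 1 to mark 4 (88 mm from each mark to the next), its x axis across the strip, z up. An inner place of the row.
- mark_4: Marked place 4 of the row of four: a thin white outline, 56 x 70 mm, with a small cross at its centre, printed flat on the fixed grey strip (70 x 560 mm, 5 mm thick, its top at z = 5 mm). Origin at the cross on the strip's top. Its y axis runs along the strip, from mark 1 to mark 4 (88 mm from each mark to the next), its x axis across the strip, z up. End of the row: the roll of labels stands 108 mm beyond either this mark or mark 1.
- label_roll: Roll of red labels on a cardboard core, lying flat on the strip at one end of the row: 72 mm across, 40 mm high, hollow in the middle. Origin at the centre of its underside. At the other end stands a black open tub of wall plugs and screws, 60 mm square and 35 mm high.
Mind the look-alikes: they are no part of the job. Several things have the shape of the label_roll; the one meant has the colours described above. Leave any blue look-alike of the carton_a alone.

How it is judged:
By the outcome, as a careful person would: the job done as asked, in the order asked, and still so for the second after the job is handed in, with the robot touching nothing.
It also fails if it takes over 109 s, if anything falls off the work surface, if the arm or the gripper's body presses on something with over 40 N, if the wrist force passes 120 N, or if a joint passes its speed limit or range.

## Working session

There is one attempt and no reset: what is moved stays moved. The work goes in short steps, Python scripts to look and compute and a tool call to move; the robot and the scene stay as the last step left them, time stands still between calls to the robot, and variables do not carry over. Pictures are saved under pics/ and viewed, and the job is handed in when it is done.

Besides the shell and the picture viewer there is one more tool, called after "Call:" as name(argument=value, ...), one argument or row to a line, values as JSON. servo_tool: Moves the arm, as the interface text tells. Its arguments: {"type":"object","properties":{"commands":{"type":"array","items":{"type":"object","properties":{"linear":{"type":"array","items":{"type":"number"}},"angular":{"type":"array","items":{"type":"number"}},"gripper":{"type":"number"}}}},"force":{"type":"number"}},"required":["commands"]}

```bash
mkdir -p pics; ls; python3 - <<'E'
from rig import env
import cv2
s=env.observe(); print(s['time_s'],s['position'],s['tool_rot'],s['grip_width'],env.tips_ahead)
for n in ("scene","side","wrist"):
    p=env.get_image(n); cv2.imwrite(f"pics/{n}0.png",p["frame"])
    print(n,{k:v for k,v in p.items() if k!='frame'})
E
```

```text
pics
0.0 [5.49721256e-01 5.67403958e-05 2.41692422e-01] [[-4.43069165e-06  9.99998938e-01 -1.45718471e-03]
 [ 9.99999954e-01  4.87322437e-06  3.03686792e-04]
 [ 3.03693571e-04 -1.45718329e-03 -9.99998892e-01]] 0.08527617183836567 0.011
scene {'fx': 456.73907633328696, 'fy': 456.73907633328696, 'cx': 315.35033305046557, 'cy': 236.40395119444744, 'k1': -0.048223331228437825, 'cam_to_world': array([[-0.26176106, -0.82947603,  0.4934072 ,  0.97372785],
       [ 0.96508738, -0.22991285,  0.12548479,  0.16569147],
       [ 0.00935403,  0.50902809,  0.86069908,  0.85894702],
       [ 0.        ,  0.        ,  0.        ,  1.        ]]), 'shot': 1}
side {'fx': 462.56901692484126, 'fy': 462.56901692484126, 'cx': 321.7032837658681, 'cy': 232.52968660333897, 'k1': -0.06464209148170642, 'cam_to_world': array([[ 0.99440115,  0.06367304, -0.08433323,  0.4464077 ],
       [-0.10509115,  0.67938581, -0.72621676, -0.5571816 ],
       [ 0.01105437,  0.73101346,  0.6822735 ,  0.62547372],
       [ 0.        ,  0.        ,  0.        ,  1.        ]]), 'shot': 2}
wrist {'fx': 345.02970969951673, 'fy': 345.02970969951673, 'cx': 318.3295194161394, 'cy': 232.48128447526585, 'k1': -0.031793023262189204, 'T_tool_cam': array([[ 5.06080175e-04,  9.63837920e-01,  2.66488663e-01,
         6.69628241e-02],
       [ 9.99999709e-01, -6.39961954e-04,  4.15550778e-04,
         7.85185505e-05],
       [ 5.71066203e-04,  2.66488375e-01, -9.63837964e-01,
        -1.31607009e-01],
       [ 0.00000000e+00,  0.00000000e+00,  0.00000000e+00,
         1.00000000e+00]]), 'shot': 3}
```

View pics/scene0.png

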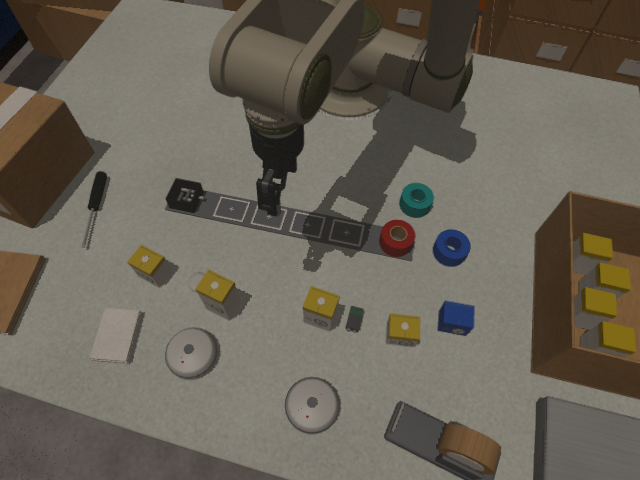

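View pics/side0.png

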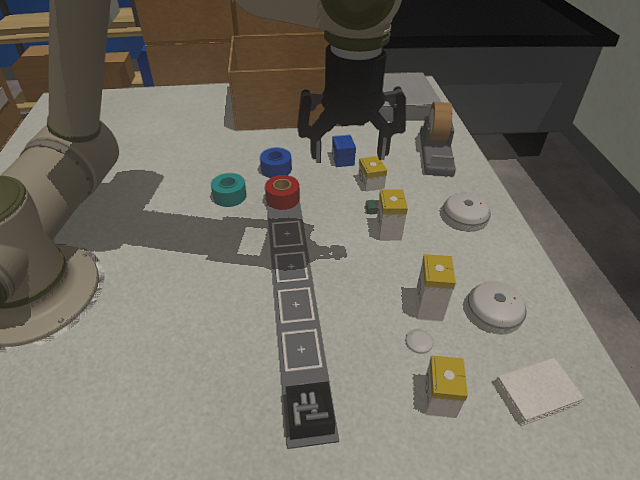

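View pics/wrist0.png

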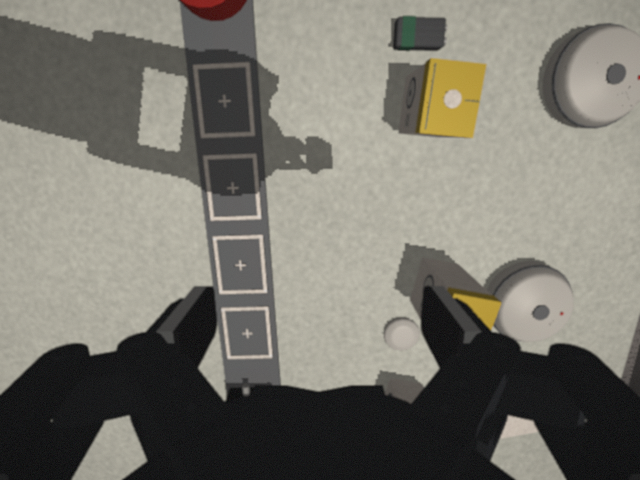

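```bash
cat > h.py <<'E'
import numpy as np,cv2
from scipy.optimize import minimize,least_squares
def proj(p,X):
    X=np.atleast_2d(X); T=np.linalg.inv(p['cam_to_world'])
    c=X@T[:3,:3].T+T[:3,3]; s=np.c_[c[:,0]/-c[:,2],-c[:,1]/-c[:,2]]
    s=s*(1+p['k1']*(s**2).sum(1))[:,None]
    return s*[p['fx'],p['fy']]+[p['cx'],p['cy']]
def ray(p,uv):
    uv=np.atleast_2d(uv); d=(uv-[p['cx'],p['cy']])/[p['fx'],p['fy']]; s=d.copy()
    for _ in range(20): s=d/(1+p['k1']*(s**2).sum(1))[:,None]
    v=np.c_[s[:,0],-s[:,1],-np.ones(len(s))]
    T=p['cam_to_world']; return T[:3,3],v@T[:3,:3].T
def onplane(p,uv,z):
    o,v=ray(p,uv); return o+v*((z-o[2])/v[:,2])[:,None]
def wristcam(p,s):
    T=np.eye(4);T[:3,:3]=s['tool_rot'];T[:3,3]=s['position']
    p['cam_to_world']=T@p['T_tool_cam']; return p
def box(x,y,yaw,h,z0=0):
    c,s=np.cos(yaw),np.sin(yaw)
    return np.array([[x+c*a*.022-s*b*.028,y+s*a*.022+c*b*.028,z0+k*h] for k in(0,1) for a,b in((1,1),(-1,1),(-1,-1),(1,-1))])
def yellow(f):
    hsv=cv2.cvtColor(f,cv2.COLOR_BGR2HSV); return cv2.inRange(hsv,(18,120,60),(35,255,255))
E
python3 - <<'E'
from rig import env
from h import *
P={n:env.get_image(n) for n in("scene","side")}
for n,p in P.items():
    r=env.trace(p,"carton_a")
    for i,d in enumerate(r): print(n,i,round(d['confidence'],2),d['extent'])
    r=env.trace(p,"mark_1")
    for d in r: print(n,'mark',round(d['confidence'],2),d['extent'])
    y=yellow(p['frame']); k,l,st,c=cv2.connectedComponentsWithStats(y)
    for i in range(1,k):
        if st[i,4]>150: print(' yellow',st[i],c[i].round(1))
    r=env.trace(p,"label_roll")
    for d in r: print(n,'roll',round(d['confidence'],2),d['extent'])
a=cv2.resize(P['scene']['frame'][230:350,120:520],None,fx=2,fy=2,interpolation=cv2.INTER_CUBIC)
b=cv2.resize(P['side']['frame'][150:420,250:500],None,fx=2,fy=2,interpolation=cv2.INTER_CUBIC)
cv2.imwrite('pics/c1.png',a);cv2.imwrite('pics/c2.png',b)
E
```

```text
scene 0 0.87 [305.4, 290.1, 337.3, 332.4]
scene 1 0.84 [386.9, 313.4, 417.3, 348.4]
scene 2 0.84 [194.3, 267.1, 242.2, 321.9]
scene 3 0.68 [126.2, 251.0, 171.9, 288.1]
scene 4 0.68 [436.5, 299.7, 474.4, 335.1]
scene mark 0.73 [331.4, 222.6, 364.6, 242.8]
scene mark 0.58 [290.2, 214.1, 320.1, 241.0]
scene mark 0.54 [213.1, 197.4, 234.9, 217.2]
 yellow [579 232  35  29 749] [596.2 246.3]
 yellow [128 245  37  32 624] [146.1 260.4]
 yellow [596 262  35  31 815] [613. 277.]
 yellow [196 270  39  34 732] [215.1 286.5]
 yellow [303 286  37  33 722] [320.6 302.4]
 yellow [581 287  37  32 871] [598.9 302.4]
 yellow [389 314  31  27 706] [404. 327.]
 yellow [599 321  38  34 971] [617.  337.2]
scene roll 0.87 [432.4, 227.4, 470.1, 267.2]
scene roll 0.77 [379.6, 216.3, 414.4, 256.3]
scene roll 0.61 [401.3, 182.0, 431.2, 216.1]
side 0 0.85 [333.5, 132.9, 359.7, 165.7]
side 1 0.8 [377.2, 188.4, 406.7, 244.4]
side 2 0.79 [423.5, 356.1, 467.8, 415.7]
side 3 0.63 [418.9, 256.4, 457.0, 322.2]
side 4 0.62 [356.4, 156.0, 389.9, 191.2]
side mark 0.77 [277.4, 286.5, 315.0, 323.9]
side mark 0.63 [277.8, 331.5, 317.4, 372.3]
side mark 0.58 [276.6, 271.9, 280.4, 283.5]
side mark 0.46 [270.2, 221.3, 298.0, 246.3]
 yellow [360 156  27  22 407] [372.7 167. ]
 yellow [380 189  28  25 532] [393.4 201.9]
 yellow [423 254  33  35 890] [438.5 271.3]
 yellow [ 430  356   38   45 1313] [448.3 378.3]
side roll 0.72 [280.3, 289.0, 312.5, 322.6]
side roll 0.71 [209.5, 174.3, 247.9, 208.5]
side roll 0.69 [266.5, 173.3, 299.6, 208.4]
side roll 0.68 [261.0, 145.9, 290.5, 179.4]
```

View pics/c1.png

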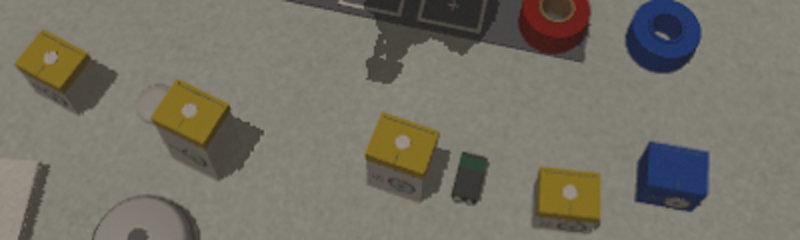

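View pics/c2.png

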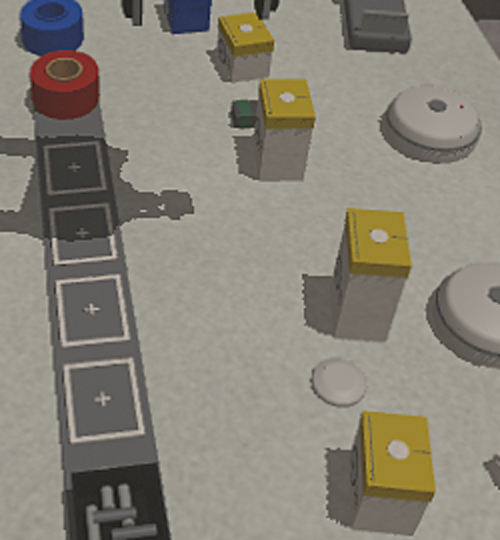

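```bash
cat > fit.py <<'E'
from h import *
def fitbox(obs,h,init,z0=0,S=4):
    # obs: list of (pic, mask)
    def cost(v):
        c=0
        for p,m,(x0,y0,x1,y1),M in obs:
            q=cv2.convexHull(((proj(p,box(v[0]/100,v[1]/100,v[2],h,z0))+.5-[x0,y0])*S*16).astype(np.int32))
            im=np.zeros_like(M); cv2.fillPoly(im,[q],1,shift=4)
            c+=1-(im&M).sum()/(im|M).sum()
        return c/len(obs)
    best=None
    for yaw in np.deg2rad([-75,-45,-15,15,45,75]) if len(init)<3 else [init[2]]:
        x0=np.array([init[0]*100,init[1]*100,yaw])
        r=minimize(cost,x0,method='Nelder-Mead',options=dict(initial_simplex=[x0,x0+[1.5,0,0],x0+[0,1.5,0],x0+[0,0,.35]],xatol=1e-3,fatol=1e-4))
        if best is None or r.fun<best.fun: best=r
    return best.x[0]/100,best.x[1]/100,np.rad2deg(best.x[2]),best.fun
def mk(p,m,S=4):
    ys,xs=np.where(m); x0,y0,x1,y1=xs.min()-15,ys.min()-15,xs.max()+15,ys.max()+15
    x0=max(x0,0);y0=max(y0,0)
    M=cv2.resize(m[y0:y1,x0:x1].astype(np.float32),None,fx=S,fy=S,interpolation=cv2.INTER_LINEAR)>.5
    return (p,m,(x0,y0,x1,y1),M.astype(np.uint8))
E
python3 - <<'E'
from rig import env
from fit import *
P={n:env.get_image(n) for n in("scene","side")}
T={n:env.trace(p,"carton_a") for n,p in P.items()}
Y={n:yellow(p['frame']) for n,p in P.items()}
pts=[((404,327),(372.7,167)),((320.6,302.4),(393.4,201.9)),((215,286.5),(438.5,271.3)),((146,260.4),(448.3,378.3))]
vis={n:p['frame'].copy() for n,p in P.items()}
for a,b in pts:
    # triangulate
    o1,v1=ray(P['scene'],a);o2,v2=ray(P['side'],b)
    t=np.linalg.lstsq(np.c_[v1[0],-v2[0]],o2-o1,rcond=None)[0]
    X=(o1+t[0]*v1[0]+o2+t[1]*v2[0])/2
    print('top',X.round(4),'gap',np.linalg.norm(o1+t[0]*v1[0]-o2-t[1]*v2[0]).round(4))
    obs=[]
    for n,c in zip(P,(a,b)):
        u,v=int(c[0]),int(c[1])
        m=[d['pixels'] for d in T[n] if d['pixels'][v-6:v+6,u-6:u+6].sum()>40]
        if not m: print('no mask',n);continue
        m=m[0].copy()
        k,l,st,_=cv2.connectedComponentsWithStats(Y[n]); 
        li=np.bincount(l[v-4:v+5,u-4:u+5].ravel()).argsort()[::-1]; li=[i for i in li if i][0]
        m=m|(l==li); obs.append(mk(P[n],m))
    for h in(.050,.066,.082,.098):
        if abs(h-X[2])>.02: continue
        r=fitbox(obs,h,X[:2]); print('  h',h,np.round(r,4),[round(fitbox([o],h,(r[0],r[1],np.deg2rad(r[2])))[i],4) for o in obs for i in range(4)])
        if abs(h-X[2])<.009:
            for n,p in P.items():
                q=proj(p,box(r[0],r[1],np.deg2rad(r[2]),h)); 
                for k in(q[:4],q[4:]): cv2.polylines(vis[n],[(k*16).astype(int)],True,(255,0,255),1,shift=4)
for n in vis: cv2.imwrite(f'pics/fit_{n}.png',vis[n])
# marks
sd=[(287,233.5),(291,266.5),(295.5,304.5),(301,349.5)]; sc=[(231,209),(307,224),(346,232)]
print('side',onplane(P['side'],sd,.005).round(4).tolist()); print('scene',onplane(P['scene'],sc,.005).round(4).tolist())
s=env.observe();w=wristcam(env.get_image('wrist'),s)
print('wrist',onplane(w,[(224,101),(232,188),(240,265),(247,333)],.005).round(4).tolist())
E
```

```text
top [0.6514 0.2579 0.0447] gap 0.0016
  h 0.05 [0.6506 0.2611 9.7408 0.1032] [np.float64(0.6494), np.float64(0.2577), np.float64(5.9936), np.float64(0.1191), np.float64(0.6511), np.float64(0.264), np.float64(9.3301), np.float64(0.0312)]
top [0.6579 0.098  0.0765] gap 0.0012
  h 0.066 [ 0.6548  0.0962 -5.4157  0.1842] [np.float64(0.6509), np.float64(0.0956), np.float64(-5.0591), np.float64(0.0893), np.float64(0.6573), np.float64(0.1045), np.float64(-4.7532), np.float64(0.1877)]
  h 0.082 [ 0.6564  0.0975 -3.6092  0.0921] [np.float64(0.6571), np.float64(0.0971), np.float64(-4.6754), np.float64(0.0585), np.float64(0.6568), np.float64(0.1046), np.float64(-4.6477), np.float64(0.0519)]
top [ 0.6855 -0.0951  0.0919] gap 0.0015
  h 0.082 [  0.6835  -0.0968 -11.9855   0.1635] [np.float64(0.6813), np.float64(-0.1006), np.float64(-12.1029), np.float64(0.1014), np.float64(0.6874), np.float64(-0.0874), np.float64(-10.2981), np.float64(0.1358)]
  h 0.098 [  0.6847  -0.0951 -10.3579   0.0688] [np.float64(0.6859), np.float64(-0.0968), np.float64(-13.5544), np.float64(0.0375), np.float64(0.685), np.float64(-0.092), np.float64(-11.3018), np.float64(0.0285)]
top [ 0.6575 -0.2591  0.0591] gap 0.001
  h 0.05 [  0.6574  -0.2568 -14.8469   0.1801] [np.float64(0.653), np.float64(-0.265), np.float64(-14.535), np.float64(0.1374), np.float64(0.6604), np.float64(-0.2505), np.float64(-11.1314), np.float64(0.135)]
  h 0.066 [  0.657   -0.2573 -12.9424   0.0659] [np.float64(0.6573), np.float64(-0.2598), np.float64(-13.4722), np.float64(0.0376), np.float64(0.6569), np.float64(-0.2561), np.float64(-12.5436), np.float64(0.0272)]
side [[0.4551, 0.1068, 0.005], [0.4579, 0.0183, 0.005], [0.4604, -0.0695, 0.005], [0.4632, -0.1582, 0.005]]
scene [[0.4657, -0.1606, 0.005], [0.4584, 0.0151, 0.005], [0.4555, 0.1029, 0.005]]
wrist [[0.4545, 0.1027, 0.005], [0.4572, 0.0145, 0.005], [0.4605, -0.0736, 0.005], [0.4635, -0.1615, 0.005]]
```

Call:
servo_tool(
  commands=[
    {"linear":[40,20,0],"angular":[0,0,0],"gripper":1},
    {"linear":[85,40,0],"angular":[0,0,0],"gripper":1},
    {"linear":[130,60,0],"angular":[0,0,0],"gripper":1},
    {"linear":[160,75,0],"angular":[0,0,0],"gripper":1},
    {"linear":[170,80,0],"angular":[0,0,0],"gripper":1},
    {"linear":[170,80,0],"angular":[0,0,0],"gripper":1},
    {"linear":[170,80,0],"angular":[0,0,0],"gripper":1},
  ],
  force=40,
)

```text
time_s: 1.5
position: [0.6297, 0.169, 0.2423]
tool_rot: [[0.001, 1.0, -0.0], [1.0, -0.001, -0.0], [-0.0, -0.0, -1.0]]
ft_force: [-0.0, 0.1, 0.3]
grip_width: 0.0851
```

```bash
cat > look.py <<'E'
import sys
from rig import env
from fit import *
def run(tag,h,xy,scene=True):
    s=env.observe(); w=wristcam(env.get_image('wrist'),s)
    vis=w['frame'].copy()
    ps=[('wrist',w)]+([('scene',env.get_image('scene'))] if scene else [])
    obs=[]
    for n,p in ps:
        u,v=proj(p,[xy[0],xy[1],h])[0]
        Y=yellow(p['frame']); k,l,st,c=cv2.connectedComponentsWithStats(Y)
        i=[i for i in range(1,k) if st[i,4]>150 and np.hypot(*(c[i]-[u,v]))<60]
        i=min(i,key=lambda i:np.hypot(*(c[i]-[u,v])))
        T=env.trace(p,'carton_a'); m=[d for d in T if (d['pixels']&(l==i)).sum()>.4*st[i,4]]
        print(n,'top centre via yellow',onplane(p,c[i],h).round(4),'masks',len(m))
        if not m: continue
        o=mk(p,m[0]['pixels']|(l==i)); obs.append(o)
        r=fitbox([o],h,xy); print(n,np.round(r,4))
        if n=='wrist':
            q=proj(p,box(r[0],r[1],np.deg2rad(r[2]),h))
            for k in(q[:4],q[4:]): cv2.polylines(vis,[(k*16).astype(int)],True,(255,0,255),1,shift=4)
    cv2.imwrite(f'pics/look_{tag}.png',vis)
    print('t',s['time_s'],s['position'].round(4),s['tool_rot'][:,0].round(4),s['ft_force'].round(1))
if __name__=='__main__': run(sys.argv[1],float(sys.argv[2]),(float(sys.argv[3]),float(sys.argv[4])))
E
python3 look.py A .05 .650 .258
```

```text
wrist top centre via yellow [[0.6499 0.2584 0.05  ]] masks 1
wrist [0.6499 0.2574 8.1938 0.0398]
scene top centre via yellow [[0.6543 0.2569 0.05  ]] masks 1
scene [0.6501 0.2572 7.0333 0.0632]
t 1.5 [0.6297 0.169  0.2423] [ 6.e-04  1.e+00 -4.e-04] [-0.   0.1  0.3]
```

View pics/look_A.png

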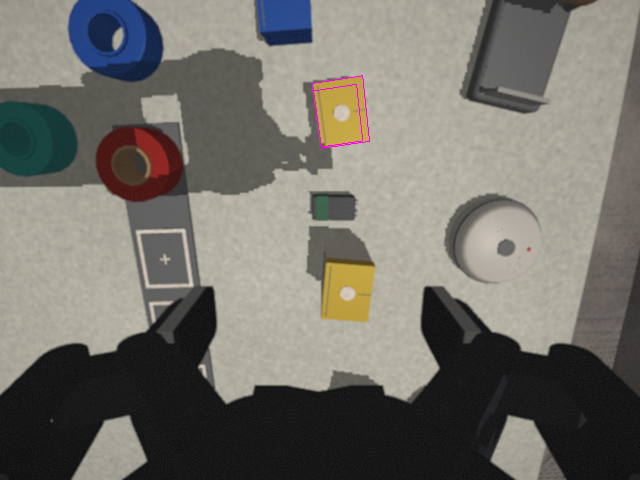

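View pics/fit_scene.png

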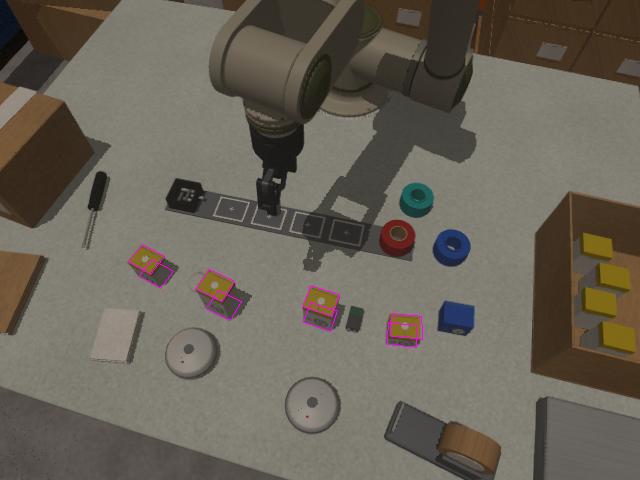

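```bash
python3 look.py C .082 .657 .097
```

```text
wrist top centre via yellow [[0.656  0.1011 0.082 ]] masks 1
wrist [ 0.6562  0.0971 -4.7655  0.0188]
scene top centre via yellow [[0.6606 0.0982 0.082 ]] masks 1
scene [ 0.6569  0.0977 -4.3904  0.0375]
t 1.7 [0.6298 0.1688 0.2427] [ 1.5e-03  1.0e+00 -1.0e-04] [-0.   0.4 -0. ]
```

View pics/look_C.png

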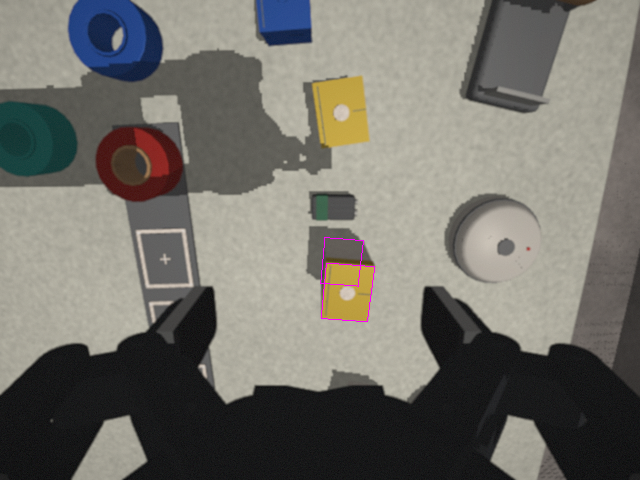

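Call:
servo_tool(
  commands=[
    {"linear":[40,10,30],"angular":[0,0,-4],"gripper":1},
    {"linear":[75,18,60],"angular":[0,0,-8],"gripper":1},
    {"linear":[88,20,95],"angular":[0,0,-8],"gripper":1},
    {"linear":[88,20,120],"angular":[0,0,-8],"gripper":1},
    {"linear":[88,20,150],"angular":[0,0,-8],"gripper":1},
    {"linear":[88,20,180],"angular":[0,0,-8],"gripper":1},
    {"linear":[88,20,205],"angular":[0,0,-8],"gripper":1},
    {"linear":[88,20,218],"angular":[0,0,-8],"gripper":1},
    {"linear":[88,20,222],"angular":[0,0,-8],"gripper":1},
    {"linear":[88,20,222],"angular":[0,0,-8],"gripper":1},
    {"linear":[88,20,222],"angular":[0,0,-8],"gripper":1},
  ],
  force=40,
)

```text
time_s: 3.0
position: [0.6507, 0.2581, 0.0218]
tool_rot: [[-0.139, 0.99, 0.002], [0.99, 0.139, 0.001], [0.0, 0.002, -1.0]]
ft_force: [0.0, 0.3, 0.3]
grip_width: 0.0856
```

Call:
servo_tool(
  commands=[
    {"linear":[0,0,0],"angular":[0,0,0],"gripper":-1},
    {"linear":[0,0,0],"angular":[0,0,0],"gripper":-1},
    {"linear":[0,0,0],"angular":[0,0,0],"gripper":-1},
    {"linear":[0,0,0],"angular":[0,0,0],"gripper":-1},
    {"linear":[0,0,0],"angular":[0,0,0],"gripper":-1},
    {"linear":[0,0,0],"angular":[0,0,0],"gripper":-1},
    {"linear":[0,0,0],"angular":[0,0,0],"gripper":-1},
    {"linear":[0,0,0],"angular":[0,0,0],"gripper":-1},
  ],
  force=40,
)

```text
time_s: 3.8
position: [0.6503, 0.258, 0.021]
tool_rot: [[-0.139, 0.99, 0.001], [0.99, 0.139, 0.0], [0.0, 0.001, -1.0]]
ft_force: [0.1, -0.2, 5.5]
grip_width: 0.0432
```

```bash
cat > go.py <<'E'
import sys
from rig import env
import numpy as np
from scipy.spatial.transform import Rotation as R
s=env.observe(); x,y,z,yaw=map(float,sys.argv[1:5]); yaw=np.deg2rad(yaw)
c,n=np.cos(yaw),np.sin(yaw)
G=np.array([[-n,c,0],[c,n,0],[0,0,-1]]).T.T
G=np.column_stack(([-n,c,0],[c,n,0],[0,0,-1]))
Rt=s['tool_rot']
print('t',s['time_s'],'pos',s['position'].round(4),'F',s['ft_force'].round(1),'w',round(s['grip_width'],4))
print('lin',(Rt.T@(np.array([x,y,z])-s['position'])*1000).round(1),'ang',np.rad2deg(R.from_matrix(Rt.T@G).as_rotvec()).round(2))
E
python3 go.py .4544 .103 .027 1.95
```

```text
t 3.8 pos [0.6503 0.258  0.021 ] F [ 0.1 -0.2  5.5] w 0.0432
lin [-126.3 -215.5   -6.3] ang [ 0.06 -0.01  6.05]
```

Call:
servo_tool(
  commands=[
    {"linear":[0,0,-20],"angular":[0,0,0],"gripper":-1},
    {"linear":[0,0,-50],"angular":[0,0,0],"gripper":-1},
    {"linear":[-5,-10,-80],"angular":[0,0,1],"gripper":-1},
    {"linear":[-20,-35,-90],"angular":[0,0,2],"gripper":-1},
    {"linear":[-42,-72,-90],"angular":[0,0,3],"gripper":-1},
    {"linear":[-64,-110,-90],"angular":[0,0,4],"gripper":-1},
    {"linear":[-86,-147,-90],"angular":[0,0,5],"gripper":-1},
    {"linear":[-108,-185,-90],"angular":[0,0,6],"gripper":-1},
    {"linear":[-122,-208,-85],"angular":[0,0,6],"gripper":-1},
    {"linear":[-126.5,-215.5,-75],"angular":[0,0,6],"gripper":-1},
    {"linear":[-126.5,-215.5,-55],"angular":[0,0,6],"gripper":-1},
    {"linear":[-126.5,-215.5,-38],"angular":[0,0,6],"gripper":-1},
    {"linear":[-126.5,-215.5,-25],"angular":[0,0,6],"gripper":-1},
    {"linear":[-126.5,-215.5,-25],"angular":[0,0,6],"gripper":-1},
    {"linear":[-126.5,-215.5,-25],"angular":[0,0,6],"gripper":-1},
  ],
)

```text
time_s: 5.3
position: [0.4542, 0.1028, 0.0455]
tool_rot: [[-0.035, 0.999, -0.0], [0.999, 0.035, 0.0], [0.0, -0.0, -1.0]]
ft_force: [0.4, 0.0, -0.2]
grip_width: 0.0437
```

```bash
python3 go.py .4544 .103 .027 1.95; python3 - <<'E'
from rig import env
import cv2
for n in("scene","side","wrist"): cv2.imwrite(f"pics/{n}1.png",env.get_image(n)["frame"])
a=cv2.imread('pics/scene1.png')[160:280,200:440];b=cv2.imread('pics/side1.png')[150:330,200:440]
import numpy as np
cv2.imwrite('pics/m1.png',np.vstack([cv2.resize(a,None,fx=2,fy=2),cv2.resize(b,None,fx=2,fy=2)][:2])[:600])
E
```

```text
t 5.3 pos [0.4542 0.1028 0.0455] F [ 0.4  0.  -0.2] w 0.0437
lin [ 0.2  0.2 18.5] ang [-0.02 -0.    0.05]
```

View pics/m1.png

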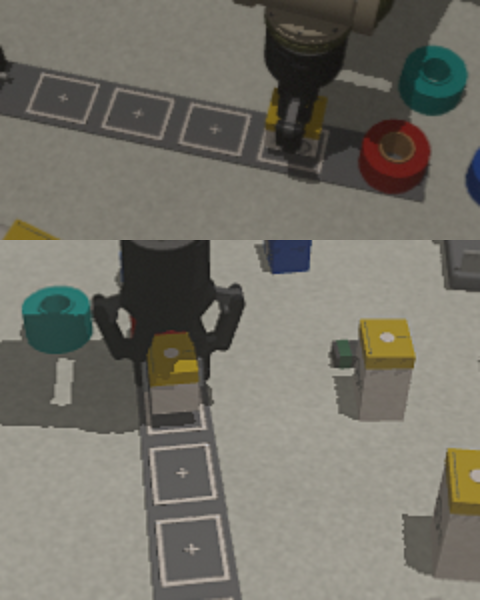

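View pics/wrist1.png

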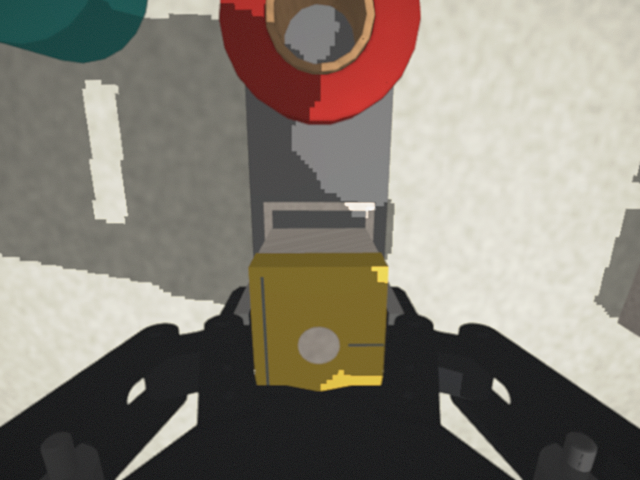

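Call:
servo_tool(
  commands=[
    {"linear":[0,0,10],"angular":[0,0,0],"gripper":-1},
    {"linear":[0,0,16],"angular":[0,0,0],"gripper":-1},
    {"linear":[0,0,18.5],"angular":[0,0,0],"gripper":-1},
    {"linear":[0,0,18.5],"angular":[0,0,0],"gripper":-1},
    {"linear":[0,0,19],"angular":[0,0,0],"gripper":-1},
    {"linear":[0,0,19],"angular":[0,0,0],"gripper":-1},
  ],
)

```text
time_s: 6.05
position: [0.4542, 0.1028, 0.0263]
tool_rot: [[-0.035, 0.999, 0.0], [0.999, 0.035, 0.0], [0.0, 0.0, -1.0]]
ft_force: [0.6, -0.3, 0.0]
grip_width: 0.0435
```

Call:
servo_tool(
  commands=[
    {"linear":[0,0,0],"angular":[0,0,0],"gripper":1},
    {"linear":[0,0,0],"angular":[0,0,0],"gripper":1},
    {"linear":[0,0,0],"angular":[0,0,0],"gripper":1},
    {"linear":[0,0,0],"angular":[0,0,0],"gripper":1},
    {"linear":[0,0,0],"angular":[0,0,0],"gripper":1},
    {"linear":[0,0,-20],"angular":[0,0,0],"gripper":1},
    {"linear":[0,0,-60],"angular":[0,0,0],"gripper":1},
    {"linear":[-20,5,-110],"angular":[0,0,0],"gripper":1},
    {"linear":[-60,20,-155],"angular":[0,0,0],"gripper":1},
    {"linear":[-105,35,-190],"angular":[0,0,2],"gripper":1},
    {"linear":[-150,50,-210],"angular":[0,0,4],"gripper":1},
    {"linear":[-195,64,-215],"angular":[0,0,6],"gripper":1},
    {"linear":[-240,78,-215],"angular":[0,0,8],"gripper":1},
    {"linear":[-285,90,-215],"angular":[0,0,8],"gripper":1},
    {"linear":[-330,103,-215],"angular":[0,0,8],"gripper":1},
    {"linear":[-375,115,-215],"angular":[0,0,8],"gripper":1},
    {"linear":[-410,125,-215],"angular":[0,0,8],"gripper":1},
    {"linear":[-420,130,-215],"angular":[0,0,8],"gripper":1},
    {"linear":[-420,130,-215],"angular":[0,0,8],"gripper":1},
    {"linear":[-420,130,-215],"angular":[0,0,8],"gripper":1},
  ],
)

```text
time_s: 8.05
position: [0.5986, -0.3118, 0.2411]
tool_rot: [[0.104, 0.995, -0.001], [0.995, -0.104, 0.001], [0.001, -0.001, -1.0]]
ft_force: [-0.7, 0.5, -0.1]
grip_width: 0.0854
```

```bash
python3 look.py B .066 .657 -.260; python3 - <<'E'
from rig import env
import cv2,numpy as np
f={n:env.get_image(n)["frame"] for n in("scene","side")}
cv2.imwrite('pics/m2.png',np.vstack([cv2.resize(f['scene'][160:280,200:440],None,fx=2,fy=2),cv2.resize(f['side'][150:330,200:440],None,fx=2,fy=2)]))
E
```

```text
wrist top centre via yellow [[ 0.6554 -0.2588  0.066 ]] masks 1
wrist [  0.656   -0.26   -13.061    0.0296]
scene top centre via yellow [[ 0.6605 -0.2554  0.066 ]] masks 1
scene [  0.6576  -0.26   -12.8899   0.0344]
t 8.05 [ 0.5986 -0.3118  0.2411] [1.042e-01 9.946e-01 6.000e-04] [-0.7  0.5 -0.1]
```

View pics/look_B.png

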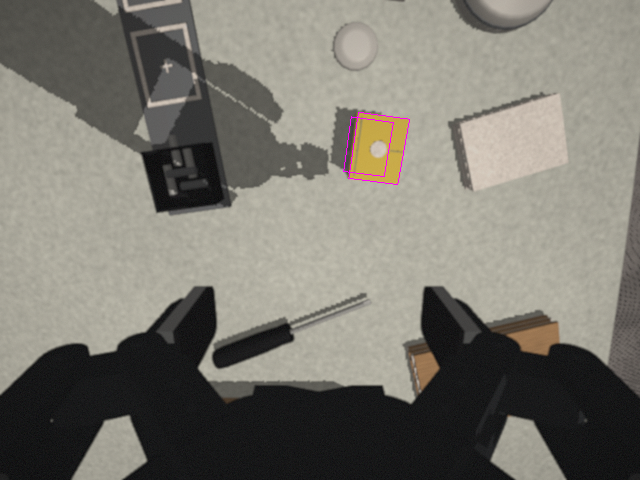

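View pics/m2.png

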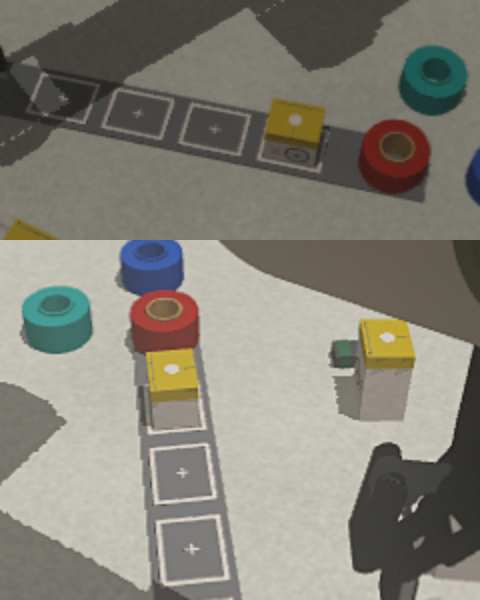

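```bash
python3 go.py .6565 -.260 .037 -13
```

```text
t 8.35 pos [ 0.5988 -0.3116  0.2418] F [ 0.  -0.5 -1.1] w 0.0856
lin [ 57.4  52.  204.8] ang [0.02 0.01 7.05]
```

Call:
servo_tool(
  commands=[
    {"linear":[30,26,20],"angular":[0,0,4],"gripper":1},
    {"linear":[50,46,60],"angular":[0,0,7],"gripper":1},
    {"linear":[57.5,52,95],"angular":[0,0,7],"gripper":1},
    {"linear":[57.5,52,125],"angular":[0,0,7],"gripper":1},
    {"linear":[57.5,52,155],"angular":[0,0,7],"gripper":1},
    {"linear":[57.5,52,182],"angular":[0,0,7],"gripper":1},
    {"linear":[57.5,52,200],"angular":[0,0,7],"gripper":1},
    {"linear":[57.5,52,205],"angular":[0,0,7],"gripper":1},
    {"linear":[57.5,52,205],"angular":[0,0,7],"gripper":1},
    {"linear":[57.5,52,205],"angular":[0,0,7],"gripper":1},
    {"linear":[57.5,52,205],"angular":[0,0,7],"gripper":-1},
    {"linear":[57.5,52,205],"angular":[0,0,7],"gripper":-1},
    {"linear":[57.5,52,205],"angular":[0,0,7],"gripper":-1},
    {"linear":[57.5,52,205],"angular":[0,0,7],"gripper":-1},
    {"linear":[57.5,52,205],"angular":[0,0,7],"gripper":-1},
    {"linear":[57.5,52,205],"angular":[0,0,7],"gripper":-1},
    {"linear":[57.5,52,205],"angular":[0,0,7],"gripper":-1},
    {"linear":[57.5,52,205],"angular":[0,0,7],"gripper":-1},
  ],
)

```text
time_s: 10.15
position: [0.6567, -0.2609, 0.037]
tool_rot: [[0.225, 0.974, 0.001], [0.974, -0.225, -0.001], [-0.0, 0.001, -1.0]]
ft_force: [0.2, -0.4, 4.1]
grip_width: 0.0435
```

```bash
python3 go.py .4574 .0145 .043 1.95
```

```text
t 10.15 pos [ 0.6567 -0.2609  0.037 ] F [ 0.2 -0.4  4.1] w 0.0435
lin [ 223.5 -256.2   -6.3] ang [  0.05   0.03 -14.95]
```

Call:
servo_tool(
  commands=[
    {"linear":[0,0,-20],"angular":[0,0,0],"gripper":-1},
    {"linear":[0,0,-55],"angular":[0,0,0],"gripper":-1},
    {"linear":[0,0,-95],"angular":[0,0,0],"gripper":-1},
    {"linear":[10,-11,-120],"angular":[0,0,-2],"gripper":-1},
    {"linear":[35,-40,-125],"angular":[0,0,-4],"gripper":-1},
    {"linear":[63,-72,-125],"angular":[0,0,-6],"gripper":-1},
    {"linear":[91,-104,-125],"angular":[0,0,-8],"gripper":-1},
    {"linear":[119,-136,-125],"angular":[0,0,-10],"gripper":-1},
    {"linear":[147,-168,-125],"angular":[0,0,-12],"gripper":-1},
    {"linear":[175,-200,-120],"angular":[0,0,-14],"gripper":-1},
    {"linear":[200,-229,-110],"angular":[0,0,-15],"gripper":-1},
    {"linear":[217,-249,-95],"angular":[0,0,-15],"gripper":-1},
    {"linear":[223.5,-256,-75],"angular":[0,0,-15],"gripper":-1},
    {"linear":[223.5,-256,-55],"angular":[0,0,-15],"gripper":-1},
    {"linear":[223.5,-256,-38],"angular":[0,0,-15],"gripper":-1},
    {"linear":[223.5,-256,-25],"angular":[0,0,-15],"gripper":-1},
    {"linear":[223.5,-256,-20],"angular":[0,0,-15],"gripper":-1},
    {"linear":[223.5,-256,-20],"angular":[0,0,-15],"gripper":-1},
    {"linear":[223.5,-256,-20],"angular":[0,0,-15],"gripper":-1},
  ],
)

```text
time_s: 12.05
position: [0.4576, 0.0146, 0.0567]
tool_rot: [[-0.035, 0.999, 0.001], [0.999, 0.035, -0.0], [-0.0, 0.001, -1.0]]
ft_force: [-0.7, -0.2, -0.8]
grip_width: 0.0438
```

```bash
python3 go.py .4574 .0145 .0425 1.95;  python3 - <<'E'
from rig import env
import cv2,numpy as np
cv2.imwrite('pics/w2.png',env.get_image('wrist')['frame'])
E
```

```text
t 12.05 pos [0.4576 0.0146 0.0567] F [-0.7 -0.2 -0.8] w 0.0438
lin [-0.1 -0.2 14.2] ang [0.03 0.01 0.05]
```

View pics/w2.png

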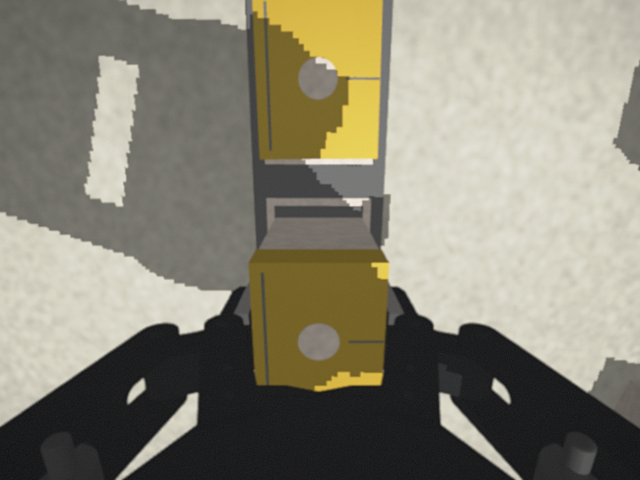

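Call:
servo_tool(
  commands=[
    {"linear":[0,0,8],"angular":[0,0,0],"gripper":-1},
    {"linear":[0,0,12.5],"angular":[0,0,0],"gripper":-1},
    {"linear":[0,0,14.5],"angular":[0,0,0],"gripper":-1},
    {"linear":[0,0,14.5],"angular":[0,0,0],"gripper":-1},
    {"linear":[0,0,14.5],"angular":[0,0,0],"gripper":-1},
    {"linear":[0,0,14.5],"angular":[0,0,0],"gripper":1},
    {"linear":[0,0,14.5],"angular":[0,0,0],"gripper":1},
    {"linear":[0,0,14.5],"angular":[0,0,0],"gripper":1},
    {"linear":[0,0,14.5],"angular":[0,0,0],"gripper":1},
    {"linear":[0,0,14.5],"angular":[0,0,0],"gripper":1},
    {"linear":[0,0,-10],"angular":[0,0,0],"gripper":1},
    {"linear":[0,0,-50],"angular":[0,0,0],"gripper":1},
    {"linear":[0,10,-95],"angular":[0,0,0],"gripper":1},
    {"linear":[0,35,-130],"angular":[0,0,2],"gripper":1},
    {"linear":[0,65,-150],"angular":[0,0,4],"gripper":1},
    {"linear":[0,100,-150],"angular":[0,0,6],"gripper":1},
    {"linear":[0,135,-150],"angular":[0,0,6.5],"gripper":1},
    {"linear":[0,150,-150],"angular":[0,0,6.5],"gripper":1},
    {"linear":[0,150,-150],"angular":[0,0,6.5],"gripper":1},
    {"linear":[0,150,-150],"angular":[0,0,6.5],"gripper":1},
  ],
)

```text
time_s: 14.1
position: [0.6067, 0.02, 0.2059]
tool_rot: [[0.078, 0.997, -0.001], [0.997, -0.078, 0.0], [0.0, -0.001, -1.0]]
ft_force: [-0.8, -0.4, -0.7]
grip_width: 0.0856
```

```bash
python3 look.py C2 .082 .6565 .0972; python3 go.py .6565 .0972 .053 -4.7;  python3 - <<'E'
from rig import env
import cv2,numpy as np
f={n:env.get_image(n)["frame"] for n in("scene","side")}
cv2.imwrite('pics/m3.png',np.vstack([cv2.resize(f['scene'][160:280,200:440],None,fx=2,fy=2),cv2.resize(f['side'][150:330,200:440],None,fx=2,fy=2)]))
E
```

```text
wrist top centre via yellow [[0.6561 0.0985 0.082 ]] masks 1
wrist [ 0.6563  0.0976 -5.1544  0.0168]
scene top centre via yellow [[0.6606 0.0981 0.082 ]] masks 1
scene [ 0.6571  0.0974 -5.3766  0.0259]
t 14.1 [0.6067 0.02   0.2059] [0.0783 0.9969 0.    ] [-0.8 -0.4 -0.7]
t 14.3 pos [0.6066 0.0199 0.2067] F [-0.3  0.3  0.2] w 0.0853
lin [ 81.   43.7 153.7] ang [0.   0.   0.19]
```

View pics/look_C2.png

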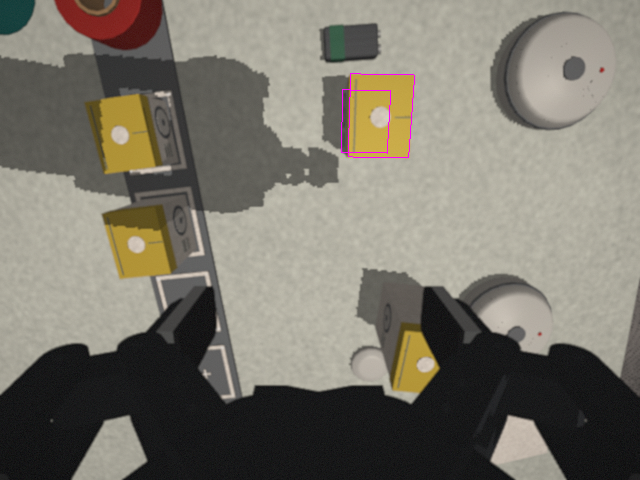

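View pics/m3.png

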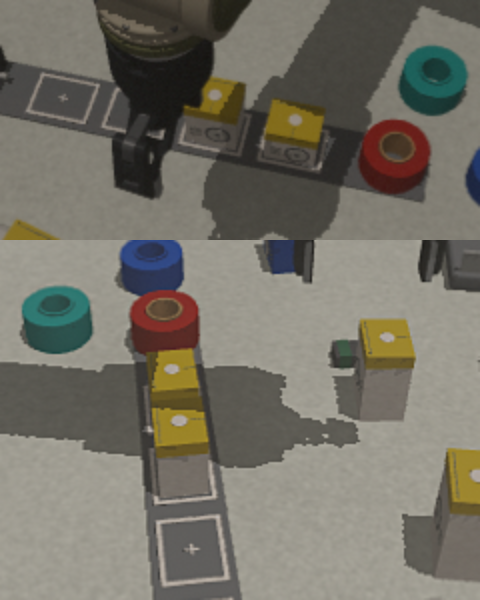

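Call:
servo_tool(
  commands=[
    {"linear":[35,20,10],"angular":[0,0,0.6],"gripper":1},
    {"linear":[68,37,25],"angular":[0,0,0.6],"gripper":1},
    {"linear":[81,44,50],"angular":[0,0,0.6],"gripper":1},
    {"linear":[81,44,78],"angular":[0,0,0.6],"gripper":1},
    {"linear":[81,44,108],"angular":[0,0,0.6],"gripper":1},
    {"linear":[81,44,135],"angular":[0,0,0.6],"gripper":1},
    {"linear":[81,44,150],"angular":[0,0,0.6],"gripper":1},
    {"linear":[81,44,153.5],"angular":[0,0,0.6],"gripper":1},
    {"linear":[81,44,153.5],"angular":[0,0,0.6],"gripper":1},
    {"linear":[81,44,153.5],"angular":[0,0,0.6],"gripper":1},
    {"linear":[81,44,153.5],"angular":[0,0,0.6],"gripper":-1},
    {"linear":[81,44,153.5],"angular":[0,0,0.6],"gripper":-1},
    {"linear":[81,44,153.5],"angular":[0,0,0.6],"gripper":-1},
    {"linear":[81,44,153.5],"angular":[0,0,0.6],"gripper":-1},
    {"linear":[81,44,153.5],"angular":[0,0,0.6],"gripper":-1},
    {"linear":[81,44,153.5],"angular":[0,0,0.6],"gripper":-1},
    {"linear":[81,44,153.5],"angular":[0,0,0.6],"gripper":-1},
    {"linear":[81,44,153.5],"angular":[0,0,0.6],"gripper":-1},
  ],
)

```text
time_s: 16.2
position: [0.6576, 0.0972, 0.0534]
tool_rot: [[0.089, 0.996, 0.001], [0.996, -0.089, -0.0], [0.0, 0.001, -1.0]]
ft_force: [-2.1, 1.0, 5.2]
grip_width: 0.0436
```

```bash
python3 go.py .4604 -.0735 .0585 1.95
```

```text
t 16.2 pos [0.6576 0.0972 0.0534] F [-2.1  1.   5.2] w 0.0436
lin [-187.6 -181.3   -5.3] ang [ 0.04  0.   -7.04]
```

Call:
servo_tool(
  commands=[
    {"linear":[0,0,-20],"angular":[0,0,0],"gripper":-1},
    {"linear":[0,0,-55],"angular":[0,0,0],"gripper":-1},
    {"linear":[0,0,-90],"angular":[0,0,0],"gripper":-1},
    {"linear":[-12,-12,-110],"angular":[0,0,-1],"gripper":-1},
    {"linear":[-35,-34,-115],"angular":[0,0,-2],"gripper":-1},
    {"linear":[-63,-61,-115],"angular":[0,0,-3],"gripper":-1},
    {"linear":[-91,-88,-115],"angular":[0,0,-4],"gripper":-1},
    {"linear":[-119,-115,-115],"angular":[0,0,-5],"gripper":-1},
    {"linear":[-147,-142,-115],"angular":[0,0,-6],"gripper":-1},
    {"linear":[-170,-164,-110],"angular":[0,0,-7],"gripper":-1},
    {"linear":[-184,-177,-95],"angular":[0,0,-7],"gripper":-1},
    {"linear":[-187.5,-181.5,-75],"angular":[0,0,-7],"gripper":-1},
    {"linear":[-187.5,-181.5,-55],"angular":[0,0,-7],"gripper":-1},
    {"linear":[-187.5,-181.5,-38],"angular":[0,0,-7],"gripper":-1},
    {"linear":[-187.5,-181.5,-25],"angular":[0,0,-7],"gripper":-1},
    {"linear":[-187.5,-181.5,-20],"angular":[0,0,-7],"gripper":-1},
    {"linear":[-187.5,-181.5,-20],"angular":[0,0,-7],"gripper":-1},
    {"linear":[-187.5,-181.5,-20],"angular":[0,0,-7],"gripper":-1},
  ],
)

```text
time_s: 18.0
position: [0.4603, -0.0735, 0.0732]
tool_rot: [[-0.033, 0.999, 0.001], [0.999, 0.033, -0.0], [-0.0, 0.001, -1.0]]
ft_force: [0.5, -0.2, -0.9]
grip_width: 0.0435
```

```bash
python3 go.py .4604 -.0735 .0587 1.95;  python3 - <<'E'
from rig import env
import cv2,numpy as np
cv2.imwrite('pics/w3.png',env.get_image('wrist')['frame'])
E
```

```text
t 18.0 pos [ 0.4603 -0.0735  0.0732] F [ 0.5 -0.2 -0.9] w 0.0435
lin [ 0.   0.1 14.5] ang [ 0.03  0.02 -0.04]
```

View pics/w3.png

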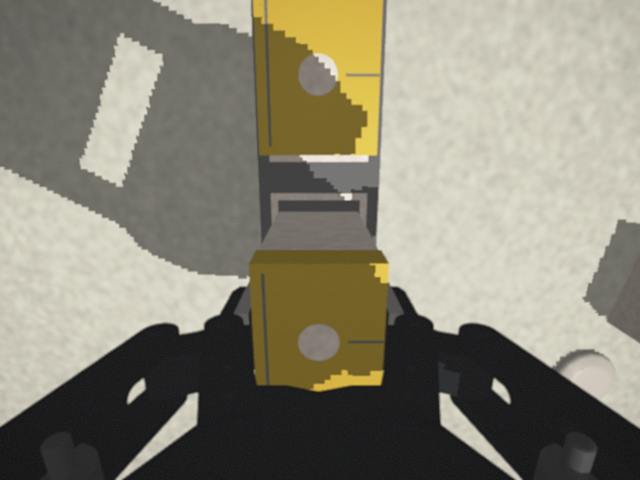

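Call:
servo_tool(
  commands=[
    {"linear":[0,0,8],"angular":[0,0,0],"gripper":-1},
    {"linear":[0,0,12.5],"angular":[0,0,0],"gripper":-1},
    {"linear":[0,0,14.5],"angular":[0,0,0],"gripper":-1},
    {"linear":[0,0,14.5],"angular":[0,0,0],"gripper":-1},
    {"linear":[0,0,14.5],"angular":[0,0,0],"gripper":-1},
    {"linear":[0,0,14.5],"angular":[0,0,0],"gripper":1},
    {"linear":[0,0,14.5],"angular":[0,0,0],"gripper":1},
    {"linear":[0,0,14.5],"angular":[0,0,0],"gripper":1},
    {"linear":[0,0,14.5],"angular":[0,0,0],"gripper":1},
    {"linear":[0,0,14.5],"angular":[0,0,0],"gripper":1},
    {"linear":[0,0,-10],"angular":[0,0,0],"gripper":1},
    {"linear":[0,0,-50],"angular":[0,0,0],"gripper":1},
    {"linear":[-8,10,-95],"angular":[0,0,0],"gripper":1},
    {"linear":[-25,35,-130],"angular":[0,0,2],"gripper":1},
    {"linear":[-50,65,-155],"angular":[0,0,4],"gripper":1},
    {"linear":[-75,100,-165],"angular":[0,0,6],"gripper":1},
    {"linear":[-100,135,-165],"angular":[0,0,8],"gripper":1},
    {"linear":[-112,155,-165],"angular":[0,0,8],"gripper":1},
    {"linear":[-112,155,-165],"angular":[0,0,8],"gripper":1},
    {"linear":[-112,155,-165],"angular":[0,0,8],"gripper":1},
  ],
)

```text
time_s: 20.05
position: [0.6184, -0.1801, 0.2371]
tool_rot: [[0.106, 0.994, -0.001], [0.994, -0.106, 0.001], [0.001, -0.001, -1.0]]
ft_force: [0.5, -0.6, 0.5]
grip_width: 0.085
```

```bash
python3 look.py D .098 .6855 -.096; python3 go.py .6855 -.0965 .069 -12.5;  python3 - <<'E'
from rig import env
import cv2,numpy as np
f={n:env.get_image(n)["frame"] for n in("scene","side")}
cv2.imwrite('pics/m4.png',np.vstack([cv2.resize(f['scene'][160:280,200:440],None,fx=2,fy=2),cv2.resize(f['side'][150:330,200:440],None,fx=2,fy=2)]))
E
```

```text
wrist top centre via yellow [[ 0.6838 -0.095   0.098 ]] masks 1
wrist [  0.6844  -0.096  -11.718    0.022 ]
scene top centre via yellow [[ 0.6882 -0.0932  0.098 ]] masks 1
scene [  0.6851  -0.0966 -12.5946   0.0329]
t 20.05 [ 0.6184 -0.1801  0.2371] [1.063e-01 9.943e-01 6.000e-04] [ 0.5 -0.6  0.5]
t 20.25 pos [ 0.6181 -0.1797  0.2384] F [-0.2  0.3 -0.5] w 0.0852
lin [ 89.9  58.2 169.4] ang [0.02 0.01 6.42]
```

View pics/look_D.png

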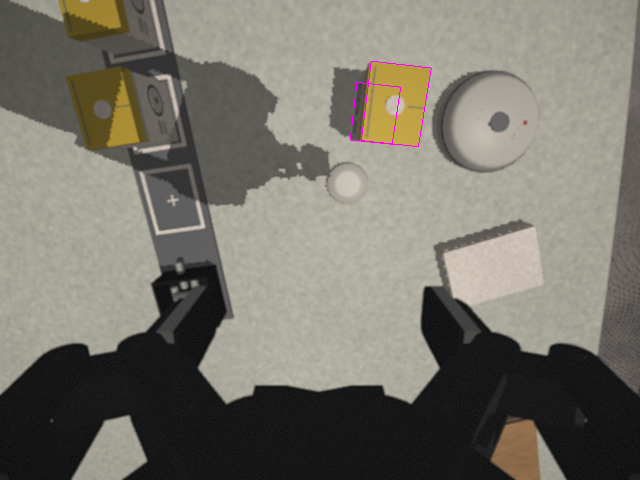

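View pics/m4.png

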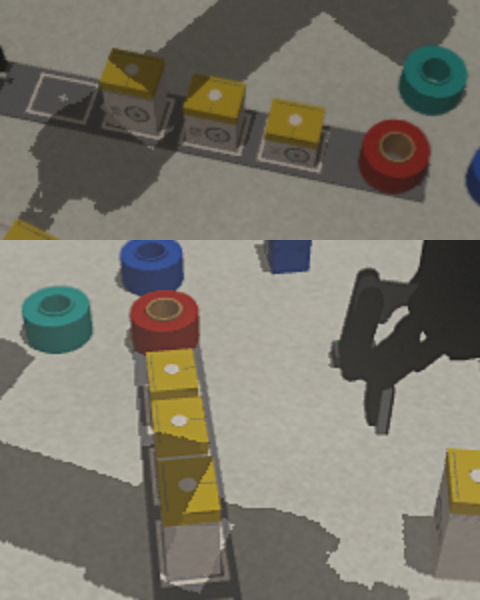

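Call:
servo_tool(
  commands=[
    {"linear":[35,22,10],"angular":[0,0,3],"gripper":1},
    {"linear":[72,46,25],"angular":[0,0,6],"gripper":1},
    {"linear":[90,57.5,45],"angular":[0,0,6],"gripper":1},
    {"linear":[90,57.5,72],"angular":[0,0,6],"gripper":1},
    {"linear":[90,57.5,102],"angular":[0,0,6],"gripper":1},
    {"linear":[90,57.5,132],"angular":[0,0,6],"gripper":1},
    {"linear":[90,57.5,158],"angular":[0,0,6],"gripper":1},
    {"linear":[90,57.5,169.5],"angular":[0,0,6],"gripper":1},
    {"linear":[90,57.5,169.5],"angular":[0,0,6],"gripper":1},
    {"linear":[90,57.5,169.5],"angular":[0,0,6],"gripper":1},
    {"linear":[90,57.5,169.5],"angular":[0,0,6],"gripper":-1},
    {"linear":[90,57.5,169.5],"angular":[0,0,6],"gripper":-1},
    {"linear":[90,57.5,169.5],"angular":[0,0,6],"gripper":-1},
    {"linear":[90,57.5,169.5],"angular":[0,0,6],"gripper":-1},
    {"linear":[90,57.5,169.5],"angular":[0,0,6],"gripper":-1},
    {"linear":[90,57.5,169.5],"angular":[0,0,6],"gripper":-1},
    {"linear":[90,57.5,169.5],"angular":[0,0,6],"gripper":-1},
    {"linear":[90,57.5,169.5],"angular":[0,0,6],"gripper":-1},
  ],
)

```text
time_s: 22.15
position: [0.6856, -0.097, 0.0691]
tool_rot: [[0.21, 0.978, 0.001], [0.978, -0.21, -0.0], [-0.0, 0.001, -1.0]]
ft_force: [-2.6, -0.4, 5.6]
grip_width: 0.0435
```

```bash
python3 go.py .4634 -.1615 .075 1.95
```

```text
t 22.15 pos [ 0.6856 -0.097   0.0691] F [-2.6 -0.4  5.6] w 0.0435
lin [-109.7 -203.7   -6.1] ang [  0.06   0.02 -14.05]
```

Call:
servo_tool(
  commands=[
    {"linear":[0,0,-20],"angular":[0,0,0],"gripper":-1},
    {"linear":[0,0,-55],"angular":[0,0,0],"gripper":-1},
    {"linear":[0,0,-90],"angular":[0,0,0],"gripper":-1},
    {"linear":[-6,-12,-110],"angular":[0,0,-2],"gripper":-1},
    {"linear":[-20,-37,-115],"angular":[0,0,-4],"gripper":-1},
    {"linear":[-37,-68,-115],"angular":[0,0,-6],"gripper":-1},
    {"linear":[-54,-100,-115],"angular":[0,0,-8],"gripper":-1},
    {"linear":[-71,-132,-115],"angular":[0,0,-10],"gripper":-1},
    {"linear":[-88,-163,-115],"angular":[0,0,-12],"gripper":-1},
    {"linear":[-102,-189,-110],"angular":[0,0,-14],"gripper":-1},
    {"linear":[-108,-201,-95],"angular":[0,0,-14],"gripper":-1},
    {"linear":[-109.5,-203.5,-75],"angular":[0,0,-14],"gripper":-1},
    {"linear":[-109.5,-203.5,-55],"angular":[0,0,-14],"gripper":-1},
    {"linear":[-109.5,-203.5,-38],"angular":[0,0,-14],"gripper":-1},
    {"linear":[-109.5,-203.5,-25],"angular":[0,0,-14],"gripper":-1},
    {"linear":[-109.5,-203.5,-20],"angular":[0,0,-14],"gripper":-1},
    {"linear":[-109.5,-203.5,-20],"angular":[0,0,-14],"gripper":-1},
    {"linear":[-109.5,-203.5,-20],"angular":[0,0,-14],"gripper":-1},
  ],
)

```text
time_s: 23.95
position: [0.4637, -0.1614, 0.0888]
tool_rot: [[-0.033, 0.999, 0.001], [0.999, 0.033, -0.0], [-0.0, 0.001, -1.0]]
ft_force: [0.3, -0.1, -1.5]
grip_width: 0.0438
```

```bash
python3 go.py .4634 -.1615 .0743 1.95;  python3 - <<'E'
from rig import env
import cv2,numpy as np
cv2.imwrite('pics/w4.png',env.get_image('wrist')['frame'])
E
```

```text
t 23.95 pos [ 0.4637 -0.1614  0.0888] F [ 0.3 -0.1 -1.5] w 0.0438
lin [-0.1 -0.3 14.5] ang [ 0.04  0.03 -0.05]
```

View pics/w4.png

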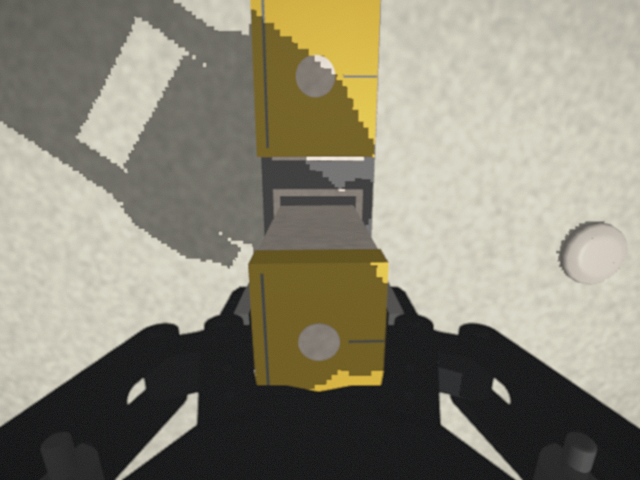

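Call:
servo_tool(
  commands=[
    {"linear":[0,0,8],"angular":[0,0,0],"gripper":-1},
    {"linear":[0,0,12.5],"angular":[0,0,0],"gripper":-1},
    {"linear":[0,0,14.5],"angular":[0,0,0],"gripper":-1},
    {"linear":[0,0,14.5],"angular":[0,0,0],"gripper":-1},
    {"linear":[0,0,14.5],"angular":[0,0,0],"gripper":-1},
    {"linear":[0,0,14.5],"angular":[0,0,0],"gripper":1},
    {"linear":[0,0,14.5],"angular":[0,0,0],"gripper":1},
    {"linear":[0,0,14.5],"angular":[0,0,0],"gripper":1},
    {"linear":[0,0,14.5],"angular":[0,0,0],"gripper":1},
    {"linear":[0,0,14.5],"angular":[0,0,0],"gripper":1},
    {"linear":[0,0,-10],"angular":[0,0,0],"gripper":1},
    {"linear":[0,0,-50],"angular":[0,0,0],"gripper":1},
    {"linear":[0,10,-95],"angular":[0,0,0],"gripper":1},
    {"linear":[0,40,-135],"angular":[0,0,0],"gripper":1},
    {"linear":[0,75,-175],"angular":[0,0,0],"gripper":1},
    {"linear":[0,110,-210],"angular":[0,0,0],"gripper":1},
    {"linear":[0,140,-230],"angular":[0,0,0],"gripper":1},
    {"linear":[0,150,-230],"angular":[0,0,0],"gripper":1},
    {"linear":[0,150,-230],"angular":[0,0,0],"gripper":1},
    {"linear":[0,150,-230],"angular":[0,0,0],"gripper":1},
  ],
)

```text
time_s: 26.0
position: [0.6129, -0.1562, 0.3175]
tool_rot: [[-0.033, 0.999, -0.002], [0.999, 0.033, 0.001], [0.001, -0.002, -1.0]]
ft_force: [0.2, -1.2, -0.2]
grip_width: 0.0856
```

```bash
python3 - <<'E'
from rig import env
from fit import *
s=env.observe(); w=wristcam(env.get_image('wrist'),s); sc=env.get_image('scene'); sd=env.get_image('side')
tg=[(.4544,.1025,.05),(.4574,.0145,.066),(.4604,-.0735,.082),(.4634,-.1615,.098)]
for n,p in(('wrist',w),('scene',sc),('side',sd)):
    v=p['frame'].copy()
    for x,y,h in tg:
        b=box(x,y,np.deg2rad(1.95),h,.005)
        q=proj(p,b)
        for k in(q[:4],q[4:]): cv2.polylines(v,[(k*16).astype(int)],True,(255,0,255),1,shift=4)
    T=env.trace(p,'carton_a')
    for d in T:
        m=d['pixels']
        for x,y,h in tg:
            q=proj(p,[x,y,h+.005])[0]
            if 4<q[0]<636 and 4<q[1]<476 and np.hypot(*(np.argwhere(m).mean(0)[::-1]-q))<25 and n!='side':
                r=fitbox([mk(p,m)],h,(x,y,.034),z0=.005); print(n,h,np.round((np.array(r[:2])-[x,y])*1000,1),round(r[2],1),round(r[3],3))
    cv2.imwrite(f'pics/f_{n}.png',v)
print(s['time_s'])
f=cv2.imread('pics/f_scene.png')
cv2.imwrite('pics/f2.png',cv2.resize(f[150:290,160:440],None,fx=2.8,fy=2.8))
E
```

```text
wrist 0.066 [-1.2  0.8] 1.1 0.024
wrist 0.082 [-1.3  0.6] 2.1 0.023
wrist 0.098 [-2.5  0.2] 1.7 0.034
scene 0.05 [ 0.2 -1. ] 2.1 0.046
scene 0.066 [-0.4 -0. ] 3.3 0.046
scene 0.098 [-1.1 -0.7] 9.7 0.064
scene 0.082 [0.4 0.6] 2.7 0.04
26.0
```

View pics/f2.png

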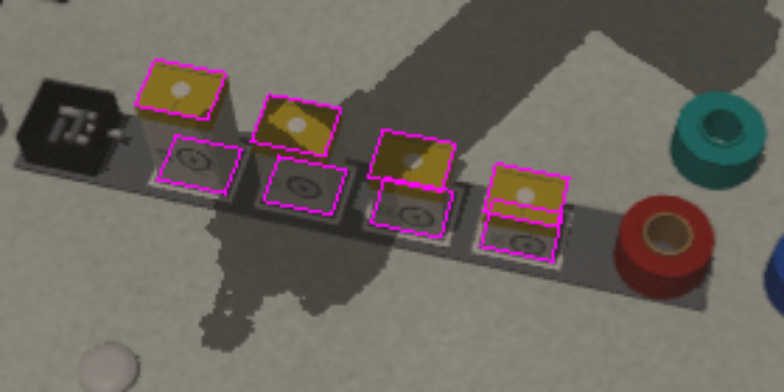

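View pics/f_wrist.png

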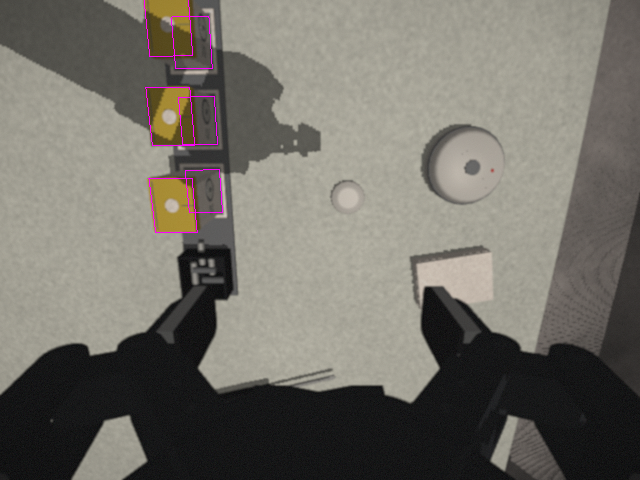

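View pics/f_side.png

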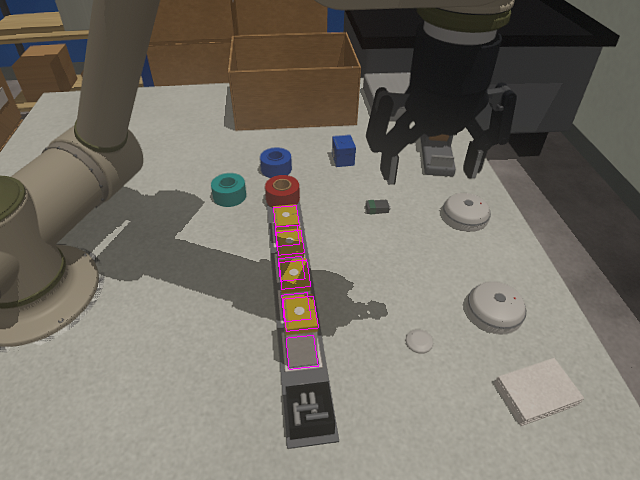

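```bash
python3 -c "
from rig import env
print(env.close_job(), env.observe()['time_s'])"
```

```text
the job is handed in; nothing more can be done
the job is handed in; nothing more can be done
```

All four alarm cartons now stand upright on the four marks, with their longer sides along the strip. They rise from the shortest (`carton_a`) next to the red label roll to the tallest (`carton_d`) next to the black tub. I handed the job in at about 26 s, with the gripper open and clear of everything. I never touched the label roll or the look-alikes.

**Position:** in the last scene and wrist pictures, each carton was within about 2.5 mm of its target centre. `carton_a` was outside the wrist picture, so only the scene camera checked it.

**Turn:** the fitted angles were within about 1.5° of the strip, with one exception. The scene fit gave `carton_d` 9.7° instead of about 2°. The wrist fit gave 1.7°, and the expected outline lay well over the carton in the picture, so I took the 9.7° as a mask error.

**Side camera:** at the start it read positions along the strip about 3–4 mm off the other two cameras, so I used it only for a look. The forces I read after each move stayed around 6 N or less.

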